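# Shut the test cell's cover and lock it with the T-key

## Robot

A 6-joint arm with a two-finger parallel gripper is mounted at the origin on the work surface. World frame = base frame: x ahead of the robot, y to its left, z up, the work surface at z = 0. Lengths are in m, angles in degrees, forces in N, time in s.
With the tool pointing down it reaches from about 0.4 to 0.825 m from the base axis. Payload 7 kg.
Tool frame: the origin (TCP) lies between the finger pads; the fingertips stand 25 mm ahead of it and the grasp point (between the pads) lies 6 mm ahead of it; z points along the fingers, y is the line along which they close (so a half turn about z gives the same grasp; the last joint's range is limited). The gripper opens to 88 mm and grips with 3 to 60 N. Pads are 19 mm wide; open, the fingers measure 130 mm over their backs; the gripper's body (78 mm by 193 mm) begins 47 mm behind the grasp point.
Start: joints at [-53.738, 20.546, 0.682, 0, -70.136, -16.507], TCP at [0.228, -0.635, 0.252] pointing down, gripper open.
Joint ranges: [-176.03, 176.03], [-82.01, 121.73], [-58.28, 71.71], [-173.87, 95.51], [-174.79, -0.11], [-173.66, 173.66]. Speed limits (degrees/s): [136.94, 136.94, 172.46, 180, 180, 180].

## Interface

Orientations are given as [roll, pitch, yaw] about the fixed x, y, z axes, in that order (R = Rz(yaw) Ry(pitch) Rx(roll)).
In Python, from plant import r gives the robot as it stands.
- The arm moves only by the shell command python3 -m crank 'ROWS' [FORCE]. ROWS is JSON, a list of rows, each a list of 3 entries, a list of its own where there are three numbers: the turn, a rotation vector about the tool's x, y, z in degrees, then the shift along the tool's x, y, z in cm, then the closure, from -1 (fully open) to 1 (shut). In form: [[[wx, wy, wz], [dx, dy, dz], fingers], ...]. A call has 1 to 8 rows; each row shifts and turns the commanded pose from where the row before left it, along the tool's axes as they then stand; what a row does not reach is not made up. A row lasts 1/10 s, in which the tool goes at most 50 mm and 8.59 degrees, less where a joint would pass 70% of its speed; a pose out of reach is approached as far as the arm can. A call with a gripper value outside its range is refused whole. The fingers move at their own pace and stop on an object; FORCE is the grip in N (left out, the last holds). Time passes only in rows, so rows that do not move let the fingers close. It gives the time, the measured TCP pose, the force, the opening and the grip force at its end, in the units of the state.
- r.get_state(): the state, without advancing time (a new reading comes with each control period).
- r.capture(name): name is "scene" or "side" or "wrist"; returns a dict with "color" (400x640x3 uint8, red, green, blue), "range_z" (400x640 float32, m along the optical axis (not along the pixel's ray), 0 where there is no reading), "intrinsics" (3x3 intrinsics, pixels), "world_from_camera" (4x4, takes a point from camera to world coordinates); the wrist camera has in their place "hand_eye" (4x4, takes a point from camera to tool coordinates, whose origin is the TCP and whose axes are the flange's). Camera axes: x right, y down, z forward; pixel columns grow to the right and rows downward; lengths in m; the calibration is good to about 2 mm. The wrist camera is an equidistant fisheye: a pixel r from the principal point sees the ray r / f radians off the axis. A picture is of the moment at which its call begins: read the wrist's pose just before it.
- r.close_job(): hands the job in; it is judged then, once.
The state is a dict: "time_s": time; "joints": joint angles; "qd": joint speeds; "joint_torque": joint torques, N m; "tcp_pos": TCP position; "eef_rot": TCP orientation; "contact_force": force on the tool from outside, world axes, zero at the start; "moment": the same for the moment, N m; "gripper_width": finger opening in m; "gripper_force": force on a finger pad.
Only numpy, scipy, OpenCV 4.12 (cv2) and the standard library are available. Lean on these libraries where they do the work, as an engineer would, in place of code of your own. Each camera call takes 0.05 s, during which the arm holds its last target. There are 200 camera calls.

## Task

Shut the cover of the test-cell housing, then take the steel T-key out of the slanted rack, stand it upright in the cover's slot so that its foot passes through and its collar lies flat on the cover, and turn it a quarter turn so that the foot holds the cover shut. Let go of the key and leave the ring nut, the sample cell and the amber bottle where they stand.

Things in the scene. Friction and masses are not known exactly. Their poses are not given: they have to be found in the camera images.
- housing: Fixed grey box, 140 (x) x 150 (y) mm, on the left or right of the mat. Origin: centre of its underside; x points to the hinge side (away from the robot, give or take its yaw), z up. The shut cover's top is 70 mm up; right under its slot lies a fixed 8 mm bridge with a larger slot (17 x 40 mm), and below that the box is hollow.
- cover (a joint): 8 mm aluminium cover, 140 x 150 mm, hinged about the housing's y axis at x = 70, z = 62 mm (its underside) in the housing frame. 0 = shut, lying flat on a stop; grows as the front edge rises (rad); starts at 0.5 to 1.0. The stiff hinge holds it where left; 2 to 5 N down near the front edge shuts it.
- cover_edge (a point): Middle of the upper front edge (the side away from the hinge) of the cover, 140 mm from the hinge axis; moves with the cover: x points in the cover's plane to the hinge, z normal to its upper face.
- slot (a point): Fixed on the housing: where the centre of the cover's slot lies in the cover's top face once the cover is shut (35 mm in front of the housing's centre, 70 mm up). Axes as the housing: the slot is 37 mm long along y, 14 mm wide along x, through the 8 mm cover and the 8 mm bridge.
- rack: Fixed slanted rack; steel foot 100 mm wide, x -50 to 140 mm. Origin: bench level below the socket's mouth; x points the way the key leans (away from the robot, give or take its yaw). White socket block 76 mm wide, mouth 48 mm up in a face at 45 degrees. A wire guard 155 mm tall at x = 125 mm bars a gripper from coming along the stem.
- key: Loose steel T-key, ~0.2 kg. Origin: centre of the collar's underside; z up the stem, y along the foot. Collar 48 mm round, z 0 to 6. Stem 12 mm round, z 6 to 70. Tab 26 (y) x 10 (x), z 70 to 92. Shank 9 mm round; T-foot 32 (y) x 9 (x), z -27 to -19. Starts with foot in the rack's socket, collar on its face, leaning 45 degrees away from the robot, y level; pull 28 mm along z to free it.
- key_tab (a point): Centre of the key's tab (key z = 81 mm), axes as the key. The key looks the same after half a turn about its z.
- key_foot (a point): Centre of the key's T-foot (key z = -23 mm), axes as the key.
- ring_nut: loose black steel ring nut, 64 mm outside, 22 mm tall; bystander, origin centre of its underside
- cell: loose upright bright steel sample cell, 52 mm diameter, 95 mm tall; bystander, origin centre of its underside
- bottle: loose upright amber bottle, 60 mm diameter, 140 mm tall; bystander, origin centre of its underside
Mind the look-alikes: they are no part of the job. What is shaped like the key but green or purple is not meant.

How it is judged:
By the outcome, as a careful person would: the job done as asked, in the order asked, and still so for the second after the job is handed in, with the robot touching nothing.
It also fails if it takes over 64 s, if anything falls off the work surface, if the arm or the gripper's body presses on something with over 40 N, if the wrist force passes 120 N, or if a joint passes its speed limit or range.

## Working session

There is one attempt and no reset: what is moved stays moved. The work goes in short steps, Python scripts to look and compute and a shell command to move; the robot and the scene stay as the last step left them, time stands still between calls to the robot, and variables do not carry over. Pictures are saved under pics/ and viewed, at most 10 in all, crops included, and the job is handed in when it is done.

```bash
mkdir -p pics; ls; python3 - <<'E'
from plant import r
import cv2,numpy as np
for n in ("scene","side"):
    c=r.capture(n); np.savez(f"{n}0.npz",**c)
    cv2.imwrite(f"pics/{n}0.png",c["color"][:,:,::-1])
    print(n,c["intrinsics"].round(1).tolist(),c["world_from_camera"].round(3).tolist(),(c["range_z"]>0).mean())
s=r.get_state();print(s)
E
```

```text
pics
scene [[361.3, 0.0, 322.1], [0.0, 361.3, 200.3], [0.0, 0.0, 1.0]] [[-0.369, 0.72, -0.587, 1.023], [0.929, 0.29, -0.228, 0.282], [0.006, -0.63, -0.777, 0.716], [0.0, 0.0, 0.0, 1.0]] 0.99587890625
side [[413.4, 0.0, 317.3], [0.0, 413.4, 197.8], [0.0, 0.0, 1.0]] [[-0.723, -0.428, 0.543, 0.084], [-0.691, 0.424, -0.586, 0.662], [0.02, -0.798, -0.602, 0.649], [0.0, 0.0, 0.0, 1.0]] 0.9958984375
{'time_s': 0.1, 'joints': array([-5.37380135e+01,  2.05861034e+01,  6.40533550e-01, -1.72869141e-02,
       -7.01354502e+01, -1.65074865e+01]), 'qd': array([-0.04735551, -0.14022489,  0.18093991,  0.1087772 , -0.00348825,
        0.01098116]), 'joint_torque': array([-1.31485551e-03, -5.84161663e+01,  2.93751633e+01,  7.01538295e+00,
        1.01788758e-02, -6.07970378e-05]), 'tcp_pos': array([ 0.22799919, -0.63491812,  0.25074309]), 'eef_rot': array([ 1.79917701e+02, -7.44109399e-03, -1.60251380e+02]), 'contact_force': array([-0.13011523,  0.49760633,  1.09856892]), 'moment': array([-0.02714291,  0.00235614,  0.04085961]), 'gripper_force': 0.0, 'gripper_width': 0.08761874255889394}
```

View pics/scene0.png

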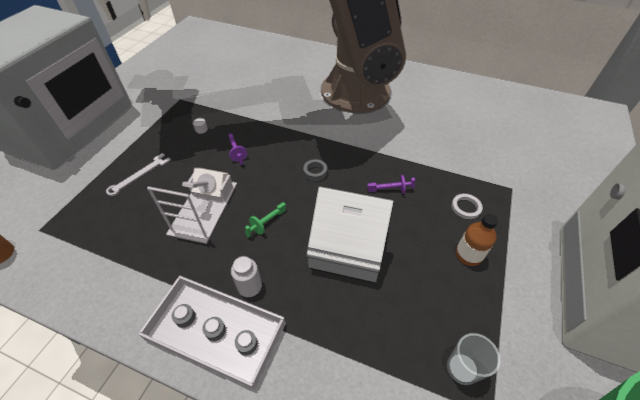

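View pics/side0.png

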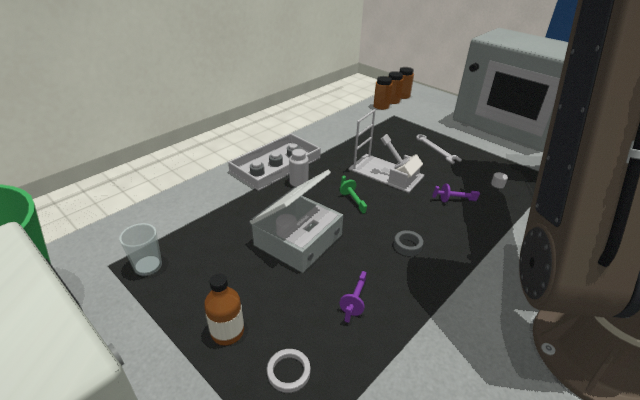

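Scene view: grey steel key leaning in the slanted rack at about (200,185), housing with raised cover (350,230), cell (245,275), ring nut (315,170), bottle (477,240). Side view: key (395,150), housing (297,228). Candidates for the key: green (265,220), purple (237,150) and (390,185), steel in the rack (200,185). The steel one fits, since it is grey and sits in the rack. I'll confirm it with a crop.

```bash
cat > h.py <<'E'
import numpy as np,cv2
from scipy.spatial.transform import Rotation as R
def load(n): return dict(np.load(n+".npz"))
def cloud(c):
    h,w=c["range_z"].shape; u,v=np.meshgrid(np.arange(w),np.arange(h)); K=c["intrinsics"]; z=c["range_z"]
    p=np.stack([(u-K[0,2])/K[0,0]*z,(v-K[1,2])/K[1,1]*z,z],-1)
    T=c["world_from_camera"]; return p@T[:3,:3].T+T[:3,3]
E
python3 - <<'E'
from h import *
a=load("scene0");b=load("side0")
A=cloud(a);B=cloud(b)
f=lambda P,u,v:P[v,u].round(3).tolist()
print("mat",f(A,270,300),f(B,380,260))
for u,v in [(315,192),(392,198),(385,243),(315,232),(352,210),(205,183),(190,184),(225,175),(240,175),(150,190),(202,240),(245,265),(315,165),(480,235)]: print("A",u,v,f(A,u,v))
for u,v in [(328,173),(254,217),(385,137),(395,150),(403,163),(410,165),(308,155),(342,212),(300,267),(255,232)]: print("B",u,v,f(B,u,v))
x=cv2.resize(a["color"][140:260,130:290],None,fx=3.7,fy=3.7,interpolation=cv2.INTER_CUBIC)
y=cv2.resize(b["color"][100:200,330:490],None,fx=3.7,fy=3.7,interpolation=cv2.INTER_CUBIC)
y=y[:,:] ; x=x[:, :]
cv2.imwrite("pics/crop.png",cv2.resize(np.vstack([x,y]),None,fx=.73,fy=.73)[:,:,::-1]); 
E
```

```text
mat [0.772, 0.071, 0.004] [0.416, 0.097, 0.0]
A 315 192 [0.465, 0.045, 0.001]
A 392 198 [0.409, 0.235, 0.001]
A 385 243 [0.548, 0.255, 0.003]
A 315 232 [0.642, 0.119, 0.101]
A 352 210 [0.53, 0.164, 0.062]
A 205 183 [0.586, -0.191, 0.064]
A 190 184 [0.634, -0.185, 0.113]
A 225 175 [0.54, -0.165, 0.057]
A 240 175 [0.485, -0.165, 0.002]
A 150 190 [0.703, -0.222, 0.15]
A 202 240 [0.701, -0.141, 0.005]
A 245 265 [0.759, 0.021, 0.095]
A 315 165 [0.381, 0.011, 0.009]
A 480 235 [0.527, 0.432, 0.106]
B 328 173 [0.569, 0.107, 0.16]
B 254 217 [0.647, 0.253, 0.078]
B 385 137 [0.629, -0.19, 0.11]
B 395 150 [0.597, -0.198, 0.08]
B 403 163 [0.561, -0.189, 0.058]
B 410 165 [0.542, -0.193, 0.059]
B 308 155 [0.802, -0.069, 0.03]
B 342 212 [0.583, 0.032, 0.002]
B 300 267 [0.517, 0.243, 0.013]
B 255 232 [0.64, 0.259, 0.043]
```

View pics/crop.png

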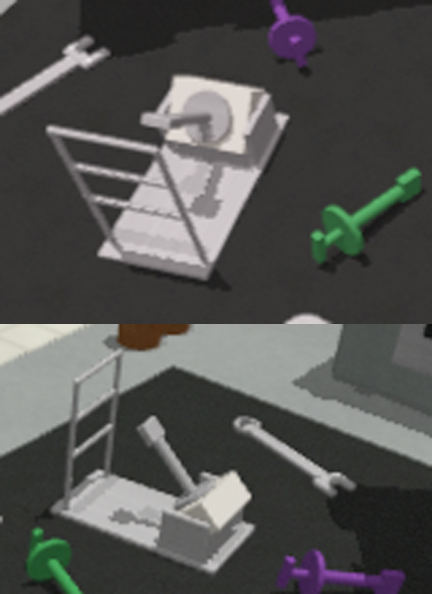

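The crop confirms it: the steel key stands in the white socket, its tab leaning towards the wire guard. The green and purple keys lie loose on the mat.

```bash
python3 - <<'E'
from h import *
a=load("scene0");b=load("side0")
for n,c in (("A",a),("B",b)):
    P=cloud(c); col=c["color"].astype(int); sat=col.max(-1)-col.min(-1); br=col.mean(-1)
    def sel(x0,x1,y0,y1,z0,z1,bmin=0): 
        m=(P[...,0]>x0)&(P[...,0]<x1)&(P[...,1]>y0)&(P[...,1]<y1)&(P[...,2]>z0)&(P[...,2]<z1)&(br>bmin)&(sat<40)
        return P[m]
    q=sel(.43,.75,.03,.30,.012,.2,60)
    print(n,"housing rect xy",cv2.minAreaRect(q[:,:2].astype(np.float32)*1000), q[:,2].max())
    cov=sel(.43,.75,.03,.30,.078,.2,60)
    # cover plane by RANSAC
    best=None;rng=np.random.default_rng(0)
    for _ in range(300):
        t=cov[rng.choice(len(cov),3,False)];nn=np.cross(t[1]-t[0],t[2]-t[0]);l=np.linalg.norm(nn)
        if l<1e-6: continue
        nn/=l;i=abs((cov-t[0])@nn)<.002
        if best is None or i.sum()>best.sum(): best=i
    t=cov[best];m=t.mean(0);nn=np.linalg.svd(t-m,full_matrices=False)[2][2];nn*=np.sign(nn[2])
    print(" cover n",nn.round(3),"tilt",np.degrees(np.arccos(nn[2])).round(1),"yaw",np.degrees(np.arctan2(-nn[1],-nn[0])).round(1),"pt",m.round(4),len(t),len(cov))
    k=sel(.46,.78,-.30,-.10,.012,.2,0)
    f=sel(.46,.78,-.30,-.10,.003,.016,100)
    print(" rack",cv2.minAreaRect(f[:,:2].astype(np.float32)*1000),len(f))
    g=sel(.66,.76,-.27,-.1,.03,.2,90); 
    print(" guard", g.mean(0).round(3), np.polyfit(g[:,1],g[:,0],1).round(3), g[:,2].max().round(3))
    K=sel(.585,.66,-.23,-.15,.075,.14,60)
    print(" key",len(K),K.mean(0).round(4),np.linalg.svd(K-K.mean(0))[2][0].round(3), K.min(0).round(3),K.max(0).round(3))
    top=K[K[:,2]>.1]; print("  tab",len(top),top.mean(0).round(4),top.min(0).round(3),top.max(0).round(3))
E
```

```text
A housing rect xy ((623.9957885742188, 127.81307983398438), (166.50514221191406, 273.41131591796875), 22.072101593017578) 0.1668720808896521
 cover n [0.684 0.095 0.723] tilt 43.7 yaw -172.1 pt [0.6113 0.1826 0.1216] 4043 4618
 rack ((606.1626586914062, -221.61817932128906), (220.84222412109375, 157.26043701171875), 8.321625709533691) 1715
 guard [ 0.696 -0.176  0.109] [-0.15  0.67] 0.16
 key 103 [ 0.6267 -0.1874  0.1034] [0.742 0.025 0.67 ] [ 0.593 -0.201  0.075] [ 0.642 -0.175  0.116]
  tab 76 [ 0.6334 -0.1871  0.1098] [ 0.618 -0.201  0.101] [ 0.642 -0.175  0.116]
B housing rect xy ((613.0881958007812, 130.17774963378906), (179.24969482421875, 286.3565673828125), 22.851308822631836) 0.16586556937519253
 cover n [0.674 0.092 0.733] tilt 42.9 yaw -172.2 pt [0.6    0.1877 0.1287] 474 685
 rack ((614.3649291992188, -193.55093383789062), (191.80430603027344, 108.06072998046875), 7.877705097198486) 868
 guard [ 0.692 -0.179  0.108] [-0.145  0.666] 0.158
 key 119 [ 0.6174 -0.1908  0.0979] [-0.722 -0.11  -0.683] [ 0.591 -0.206  0.078] [ 0.64  -0.177  0.114]
  tab 58 [ 0.6266 -0.19    0.1075] [ 0.618 -0.206  0.101] [ 0.64  -0.177  0.114]
```

```bash
cat >> h.py <<'E'
def go(s,pos,eul):
    "from state s to target: turn (deg, tool axes) and shift (cm) in present and in final tool axes"
    R0=R.from_euler("xyz",s["eef_rot"],degrees=True);R1=R.from_euler("xyz",eul,degrees=True)
    d=(np.array(pos)-s["tcp_pos"])*100
    print("turn",(R0.inv()*R1).as_rotvec(degrees=True).round(2),"shift0",R0.inv().apply(d).round(2),"shift1",R1.inv().apply(d).round(2),"world",d.round(2))
E
python3 - <<'E'
from h import *
from plant import r
yaw=7.8;ex=np.array([np.cos(np.radians(yaw)),np.sin(np.radians(yaw)),0]);ey=np.array([-ex[1],ex[0],0]);ez=np.array([0,0,1.])
for n in ("scene0","side0"):
    c=load(n);P=cloud(c);br=c["color"].mean(-1)
    m=(P[...,0]>.45)&(P[...,0]<.75)&(P[...,1]>.06)&(P[...,1]<.28)&(P[...,2]>.08)&(P[...,2]<.2)&(br>100)
    q=P[m];X=q@ex;Y=q@ey
    print(n,"x",np.percentile(X,[.5,99.5]).round(4),"y",np.percentile(Y,[.5,2,98,99.5]).round(4),"z",np.percentile(q[:,2],[50,99,99.8]).round(4))
    t=q[q[:,2]>.155]; print(" edge",(t@ex).min().round(4),(t@ey).min().round(4),(t@ey).max().round(4))
    # plane intersection with z=.07 near hinge-> X
    for zz in (.09,.11,.13,.15):
        k=abs(q[:,2]-zz)<.003; print("  z",zz,"X med",np.percentile(X[k],[5,50,95]).round(4))
print(r.get_state()["eef_rot"])
E
```

```text
scene0 x [0.5846 0.6772] y [0.0229 0.0252 0.169  0.1713] z [0.1218 0.1646 0.1658]
 edge 0.5781 0.0217 0.1716
  z 0.09 X med [0.6594 0.6632 0.6673]
  z 0.11 X med [0.638  0.6422 0.6466]
  z 0.13 X med [0.6173 0.6214 0.6252]
  z 0.15 X med [0.5966 0.6008 0.6047]
side0 x [0.5779 0.67  ] y [0.0205 0.0241 0.1703 0.1708] z [0.1461 0.1646 0.1652]
 edge 0.5771 0.0196 0.1719
  z 0.09 X med [0.6521 0.6596 0.6635]
  z 0.11 X med [0.6301 0.6396 0.6427]
  z 0.13 X med [0.6104 0.6179 0.6217]
  z 0.15 X med [0.5882 0.5977 0.6012]
[ 1.79917701e+02 -7.44109399e-03 -1.60251380e+02]
```

```bash
python3 - <<'E'
from h import *
from plant import r
go(r.get_state(),[.585,.178,.25],[180,0,-172.2])
E
```

```text
turn [ 0.08 -0.02 11.95] shift0 [-61.07  64.45   0.16] shift1 [-4.640e+01  7.569e+01  7.000e-02] world [ 3.570e+01  8.129e+01 -7.000e-02]
```

```bash
python3 -m crank '[[[0,0,6],[0,0,0],1],[[0,0,6],[0,0,0],1],[[0,0,0],[-2.1,3.4,0],1],[[0,0,0],[-2.1,3.4,0],1],[[0,0,0],[-2.1,3.4,0],1],[[0,0,0],[-2.1,3.4,0],1],[[0,0,0],[-2.1,3.4,0],1],[[0,0,0],[-2.1,3.4,0],1]]' 10 && python3 -m crank '[[[0,0,0],[-2.1,3.4,0],1],[[0,0,0],[-2.1,3.4,0],1],[[0,0,0],[-2.1,3.4,0],1],[[0,0,0],[-2.1,3.4,0],1],[[0,0,0],[-2.1,3.4,0],1],[[0,0,0],[-2.1,3.4,0],1],[[0,0,0],[-2.1,3.4,0],1],[[0,0,0],[-2.1,3.4,0],1]]' && python3 -m crank '[[[0,0,0],[-2.1,3.4,0],1],[[0,0,0],[-2.1,3.4,0],1],[[0,0,0],[-2.1,3.4,0],1],[[0,0,0],[-2.1,3.4,0],1],[[0,0,0],[-2.1,3.4,0],1],[[0,0,0],[-2.1,3.4,0],1],[[0,0,0],[0,0,0],1]]'
python3 - <<'E'
from h import *
from plant import r
go(r.get_state(),[.585,.178,.215],[180,0,-172.2])
E
```

```text
time_s: 0.9
tcp_pos: [0.3256, -0.4145, 0.2513]
eef_rot: [180.0, -0.0, -172.3]
contact_force: [0.6, -0.2, -0.8]
gripper_width: 0.0292
gripper_force: 0.0
time_s: 1.7
tcp_pos: [0.4554, -0.1223, 0.2515]
eef_rot: [180.0, 0.0, -172.2]
contact_force: [1.5, -1.4, 0.3]
gripper_width: 0.0001
gripper_force: 0.0
time_s: 2.4
tcp_pos: [0.5539, 0.0987, 0.2506]
eef_rot: [-180.0, -0.0, -172.1]
contact_force: [-0.3, -0.4, 0.5]
gripper_width: 0.0003
gripper_force: 0.0
turn [-0.01 -0.04  0.12] shift0 [-4.17  7.42  3.55] shift1 [-4.16  7.43  3.56] world [ 3.11  7.93 -3.56]
```

```bash
python3 -m crank '[[[0,0,0],[-2,3.7,0],1],[[0,0,0],[-2.1,3.7,0],1],[[0,0,0],[0,0,3.5],1],[[0,0,0],[0,0,1.5],1],[[0,0,0],[0,0,1],1],[[0,0,0],[0.3,0,1],1],[[0,0,0],[0.9,0,1.2],1],[[0,0,0],[0.9,0,1.3],1]]' && python3 -m crank '[[[0,0,0],[0.9,0,1.3],1],[[0,0,0],[0.5,0,1.3],1],[[0,0,0],[0.4,0,1.3],1],[[0,0,0],[0.1,0,1.2],1],[[0,0,0],[0,0,0.8],1],[[0,0,0],[0,0,0.3],1],[[0,0,0],[0,0,0],1]]'
```

```text
time_s: 3.2
tcp_pos: [0.5628, 0.1711, 0.1573]
eef_rot: [180.0, 0.1, -172.3]
contact_force: [1.0, -0.3, 2.0]
gripper_width: 0.0004
gripper_force: 1.0
time_s: 3.9
tcp_pos: [0.5432, 0.1683, 0.0952]
eef_rot: [-180.0, -0.1, -172.2]
contact_force: [-5.4, -0.0, 9.1]
gripper_width: 0.0007
gripper_force: 4.7
```

```bash
python3 -m crank '[[[0,0,0],[0,0,0.2],1],[[0,0,0],[0,0,0],1],[[0,0,0],[0,0,-3],1],[[0,0,0],[0,0,-4],1],[[0,0,0],[2,0,-4],-1],[[0,0,0],[0,0,-3],-1],[[0,0,0],[0,0,-1],-1],[[0,0,0],[0,0,0],-1]]' && python3 - <<'E'
from h import *
from plant import r
s=r.get_state();c=r.capture("wrist");np.savez("w1.npz",**c,p=s["tcp_pos"],e=s["eef_rot"])
cv2.imwrite("pics/w1.png",c["color"][:,:,::-1]);print(s["tcp_pos"],s["eef_rot"],c["intrinsics"],c["hand_eye"].round(3))
c=r.capture("scene");np.savez("scene1.npz",**c)
E
```

```text
time_s: 4.7
tcp_pos: [0.5247, 0.1664, 0.2444]
eef_rot: [179.9, 0.2, -172.2]
contact_force: [-0.1, -0.2, 0.1]
gripper_width: 0.027
gripper_force: 0.0
[0.52467879 0.16643656 0.24443057] [ 179.89717651    0.20911625 -172.24418545] [[309.70691629   0.         317.82615875]
 [  0.         309.70691629 203.43155609]
 [  0.           0.           1.        ]] [[ 0.002 -0.963 -0.271  0.074]
 [ 1.     0.002  0.001  0.001]
 [-0.    -0.271  0.963 -0.134]
 [ 0.     0.     0.     1.   ]]
```

View pics/w1.png

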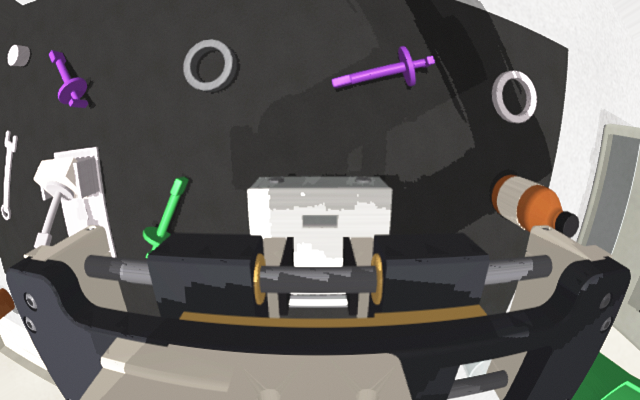

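Wrist view: the cover is shut, its slot is at (320,220), and its front edge lies at about row 187. The bystanders are undisturbed.

```bash
cat >> h.py <<'E'
def wcloud(c,z=None,uv=None):
    "fisheye: world points from depth (uv None) or rays of uv cut at height z"
    K=c["intrinsics"];h,w=c["range_z"].shape
    if uv is None: u,v=np.meshgrid(np.arange(w),np.arange(h))
    else: u,v=np.asarray(uv,float).T
    x,y=(u-K[0,2])/K[0,0],(v-K[1,2])/K[1,1];t=np.hypot(x,y)+1e-9
    d=np.stack([np.sin(t)*x/t,np.sin(t)*y/t,np.cos(t)],-1)
    T=np.eye(4);T[:3,:3]=R.from_euler("xyz",c["e"],degrees=True).as_matrix();T[:3,3]=c["p"];T=T@c["hand_eye"]
    if z is None: return (d/d[...,2:]*c["range_z"][...,None])@T[:3,:3].T+T[:3,3]
    D=d@T[:3,:3].T; return T[:3,3]+D*((z-T[2,3])/D[...,2])[...,None]
E
python3 - <<'E'
from h import *
c=load("w1");P=wcloud(c);g=cv2.cvtColor(c["color"],cv2.COLOR_RGB2GRAY)
roi=g[208:233,285:355];print(g[195:232:4,320],g[220,292:350:4])
m=(roi<150).astype(np.uint8);n,l,st,ct=cv2.connectedComponentsWithStats(m)
for i in range(1,n):
    if st[i,4]>80:
        ys,xs=np.nonzero(l==i); uv=np.c_[xs+285,ys+208]
        rc=cv2.minAreaRect(wcloud(c,.07,uv)[:,:2].astype(np.float32)*1000);print(st[i],rc)
print("cover depth z",P[200:210:3,270:371:20,2].round(4).tolist(),P[195,320])
# scene: slot + cover corners
c=load("scene1");P=cloud(c);br=c["color"].mean(-1)
m=(abs(P[...,2]-.07)<.006)&(P[...,0]>.45)&(P[...,0]<.72)&(P[...,1]>.05)&(P[...,1]<.3)&(br>90)
print("scene cover",cv2.minAreaRect(P[m][:,:2].astype(np.float32)*1000),m.sum(),np.median(P[m][:,2]))
E
```

```text
[189 193 206 236 240 158 122 124 192 237] [242 242 243 119 120 122 123 123 120 124 121 140 241 241 241]
[ 18   8  34  10 338] ((556.349609375, 173.79220581054688), (10.045502662658691, 34.88058853149414), 7.791281223297119)
cover depth z [[0.0712, 0.378, 0.071, 0.0713, 0.0699, 0.0702], [0.0699, 0.0702, 0.0702, 0.0692, 0.0718, 0.0706], [0.071, 0.069, 0.0712, 0.0704, 0.0715, 0.0702], [0.0706, 0.0708, 0.0699, 0.0708, 0.07, 0.0709]] [0.52907669 0.17049711 0.06905205]
scene cover ((595.5452270507812, 179.34649658203125), (151.32579040527344, 150.1851806640625), 8.022881507873535) 4021 0.07025547596926951
```

```bash
python3 - <<'E'
from h import *
from plant import r
go(r.get_state(),[.55,-.199,.25],[180,0,-172])
E
python3 -m crank '[[[0,0,0],[0.5,-4,0],-1],[[0,0,0],[0.5,-4,0],-1],[[0,0,0],[0.5,-4,0],-1],[[0,0,0],[0.5,-4,0],-1],[[0,0,0],[0.5,-4,0],-1],[[0,0,0],[0.5,-4,0],-1],[[0,0,0],[0,-4,-0.5],-1],[[0,0,0],[0,-4,0],-1]]' && python3 -m crank '[[[0,0,0],[0,-4,0],-1],[[0,0,0],[-0.5,-1,0],-1],[[0,0,0],[0,0,0],-1],[[0,0,0],[0,0,0],-1]]'; python3 - <<'E'
from h import *
from plant import r
s=r.get_state();c=r.capture("wrist");np.savez("w2.npz",**c,p=s["tcp_pos"],e=s["eef_rot"])
cv2.imwrite("pics/w2.png",c["color"][:,:,::-1]);print(s["tcp_pos"],s["eef_rot"])
E
```

```text
turn [-0.   -0.06 -0.27] shift0 [  2.28 -36.5   -0.84] shift1 [  2.45 -36.49  -0.85] world [  2.65 -36.48   0.85]
time_s: 5.6
tcp_pos: [0.5368, -0.1569, 0.2461]
eef_rot: [180.0, -0.1, -172.2]
contact_force: [1.7, -0.1, -0.5]
gripper_width: 0.0873
gripper_force: 0.0
time_s: 6.0
tcp_pos: [0.5484, -0.2038, 0.2459]
eef_rot: [180.0, -0.1, -172.3]
contact_force: [-0.8, 0.6, 0.4]
gripper_width: 0.0876
gripper_force: 0.0
[ 0.5484146  -0.2037568   0.24591732] [ 1.79951467e+02 -1.46248702e-01 -1.72290384e+02]
```

View pics/w2.png

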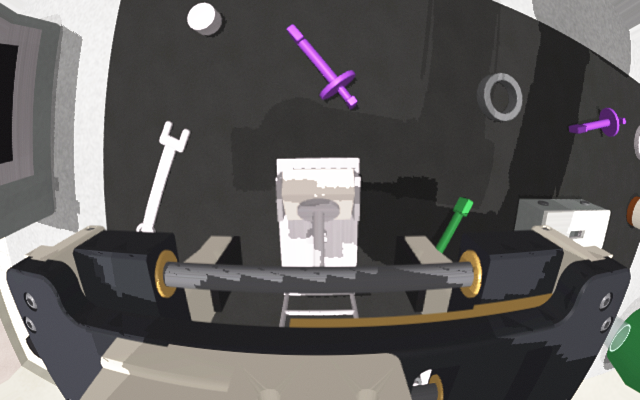

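Wrist view: key collar at (319,210), with the stem running down to (321,265) between the open fingers. The guard is beyond, at row 300.

```bash
python3 - <<'E'
from h import *
c=load("w2");P=wcloud(c);
yaw=np.radians(8);ex=np.array([np.cos(yaw),np.sin(yaw),0]);ey=np.array([-ex[1],ex[0],0])
for v in range(214,264,6):
    # stem: pixels well above the block/foot
    z=P[v,295:345,2];X=P[v,295:345]@ex;Y=P[v,295:345]@ey
    # height above 45deg face plane through (570,.048)
    hh=z
    k=hh>np.median(hh)+.012
    print(v,k.sum(),Y[k].mean().round(4) if k.any() else "",X[k].mean().round(4) if k.any() else "",z[k].max().round(3) if k.any() else "")
# tab from scene+side in rack axes
for n in ("scene0","side0"):
    d=load(n);Q=cloud(d);br=d["color"].mean(-1)
    m=(abs(Q[...,0]-.62)<.035)&(abs(Q[...,1]+.19)<.03)&(Q[...,2]>.098)&(Q[...,2]<.135)
    q=Q[m];X=q@ex;Y=q@ey;print(n,m.sum(),"X",X.min().round(4),X.max().round(4),"Y",np.percentile(Y,[3,97]).round(4),"z",q[:,2].max().round(4))
# rack foot edges in wrist view
col=c["color"].astype(int);br=col.mean(-1);m=(br>120)&(abs(P[...,2]-.006)<.008)&(abs(P@ex-.57)<.12)&(abs(P@ey+.275)<.09)
print(m.sum(),"foot Y",np.percentile(P[m]@ey,[1,99]).round(4),"X",np.percentile(P[m]@ex,[1,99]).round(4))
m=(P[...,2]>.02)&(P[...,2]<.075)&(abs(P@ex-.55)<.06)&(abs(P@ey+.275)<.06)
print("block Y",np.percentile(P[m]@ey,[1,99]).round(4))
E
```

```text
214 0   
220 11 -0.277 0.5481 0.065
226 12 -0.277 0.5438 0.38
232 12 -0.2771 0.5484 0.38
238 11 -0.2771 0.563 0.08
244 11 -0.2771 0.5678 0.085
250 11 -0.2771 0.5725 0.09
256 11 -0.2772 0.5772 0.094
262 11 -0.2772 0.5819 0.099
scene0 79 X 0.5844 0.6088 Y [-0.2872 -0.2625] z 0.1159
side0 65 X 0.5837 0.6056 Y [-0.2916 -0.2648] z 0.1145
4168 foot Y [-0.3273 -0.2265] X [0.4884 0.6775]
block Y [-0.3221 -0.2319]
```

```bash
python3 - <<'E'
from h import *
from plant import r
go(r.get_state(),[.629,-.1913,.111],[180,0,-172])
E
```

```text
turn [ 0.04 -0.1  -0.23] shift0 [-8.16  0.1  13.53] shift1 [-8.14  0.07 13.54] world [  8.05   1.2  -13.54]
```

```bash
python3 -m crank '[[[0,0,-0.2],[-4,0,0],-1],[[0,0,0],[-4.15,0.1,0],-1],[[0,0,0],[0,0,4],-1],[[0,0,0],[0,0,4],-1],[[0,0,0],[0,0,3],-1],[[0,0,0],[0,0,2],-1],[[0,0,0],[0,0,0],-1],[[0,0,0],[0,0,0],-1]]'; python3 - <<'E'
from h import *
from plant import r
go(r.get_state(),[.629,-.1913,.111],[180,0,-172])
s=r.get_state();c=r.capture("side");cv2.imwrite("pics/s2.png",cv2.resize(c["color"][70:220,300:500],None,fx=4,fy=4)[:,:,::-1])
E
```

```text
time_s: 6.85
tcp_pos: [0.6297, -0.191, 0.1181]
eef_rot: [-180.0, -0.0, -172.0]
contact_force: [0.3, 0.8, 0.8]
gripper_width: 0.0877
gripper_force: 0.0
turn [-0.02 -0.01  0.05] shift0 [ 0.08 -0.02  0.71] shift1 [ 0.08 -0.02  0.71] world [-0.07 -0.03 -0.71]
```

View pics/s2.png

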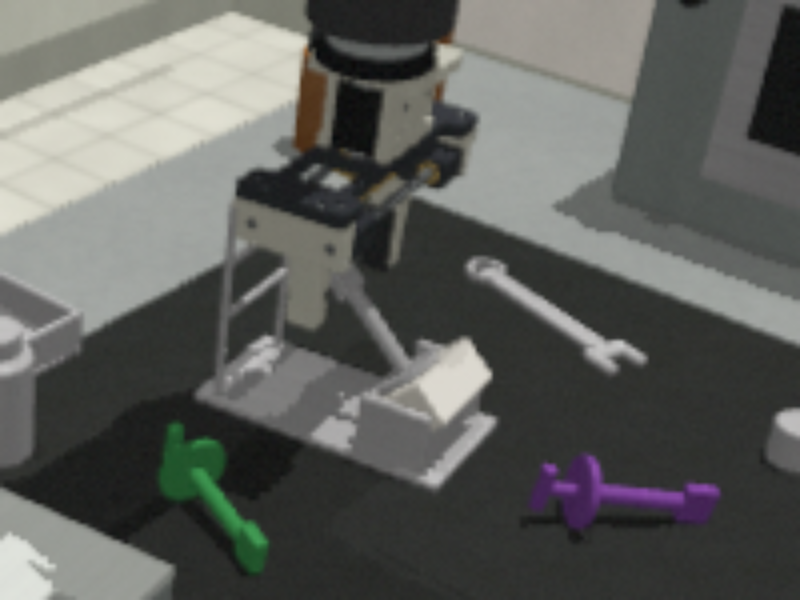

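The fingers straddle the tab, with the body just clear of the guard. Next I go 7 mm lower and close.

```bash
python3 -m crank '[[[0,0,0],[0.05,0,0.7],-1],[[0,0,0],[0,0,0],0.3],[[0,0,0],[0,0,0],1],[[0,0,0],[0,0,0],1],[[0,0,0],[0,0,0],1],[[0,0,0],[0,0,0],1],[[0,0,0],[0,0,0],1],[[0,0,0],[0,0,0],1]]' 50
```

```text
time_s: 7.7
tcp_pos: [0.629, -0.192, 0.1106]
eef_rot: [180.0, -0.0, -172.0]
contact_force: [0.1, -0.6, -0.8]
gripper_width: 0.0373
gripper_force: 0.0
```

```bash
python3 -m crank '[[[0,0,0],[0,0,0],1],[[0,0,0],[0,0,0],1],[[0,0,0],[0,0,0],1],[[0,0,0],[0,0,0],1]]' 50
```

```text
time_s: 8.1
tcp_pos: [0.629, -0.192, 0.1106]
eef_rot: [-180.0, -0.0, -172.0]
contact_force: [-0.3, -0.5, -0.1]
gripper_width: 0.0258
gripper_force: 50.0
```

```bash
python3 -m crank '[[[0,0,0],[-0.4,0,-0.4],1],[[0,0,0],[-0.5,0,-0.5],1],[[0,0,0],[-0.5,0,-0.5],1],[[0,0,0],[-0.5,0,-0.5],1],[[0,0,0],[-0.6,0,-0.6],1],[[0,0,0],[-0.6,0,-0.6],1],[[0,0,0],[0,0,-1],1],[[0,0,0],[0,0,0],1]]' 60 && python3 -m crank '[[[0,0,0],[0,0,-3],1],[[0,0,0],[0,0,-4],1],[[0,0,0],[0,0,-4],1],[[0,0,0],[0,0,-1],1],[[0,0,0],[0,0,0],1]]'
```

```text
time_s: 8.9
tcp_pos: [0.6607, -0.1878, 0.1534]
eef_rot: [-180.0, 0.1, -172.0]
contact_force: [-0.1, 0.2, -1.7]
gripper_width: 0.0255
gripper_force: 60.0
time_s: 9.4
tcp_pos: [0.6603, -0.1878, 0.2741]
eef_rot: [-180.0, 0.3, -172.0]
contact_force: [0.3, -0.1, -2.6]
gripper_width: 0.0252
gripper_force: 60.0
```

```bash
python3 -m crank '[[[0,-7.5,0],[0,0,0],1],[[0,-7.5,0],[0,0,0],1],[[0,-7.5,0],[0,0,0],1],[[0,-7.5,0],[0,0,0],1],[[0,-7.5,0],[0,0,0],1],[[0,-7.5,0],[0,0,0],1],[[0,0,0],[0,0,0],1],[[0,0,0],[0,0,0],1]]'; cat > tgt.py <<'E'
from h import *
from plant import r
import sys
# pose with key upright over slot, collar underside at height z
def tgt(z,sx=.5563,sy=.1738,yaw=7.8):
    q=R.from_euler("xyz",[180,0,yaw-180],degrees=True)*R.from_rotvec([0,-45,0],degrees=True)
    g=np.array([sx,sy,z+.081]);return g-.006*q.as_matrix()[:,2],q.as_euler("xyz",degrees=True)
if __name__=="__main__":
    p,e=tgt(float(sys.argv[1]));s=r.get_state();print(s["tcp_pos"].round(4),s["eef_rot"].round(1),p.round(4),e.round(1),s["joints"].round(0));go(s,p,e)
E
python3 tgt.py .15
```

```text
time_s: 10.2
tcp_pos: [0.6585, -0.1883, 0.27]
eef_rot: [179.9, 44.6, -172.2]
contact_force: [-0.4, -0.6, -1.9]
gripper_width: 0.0253
gripper_force: 60.0
[ 0.6585 -0.1883  0.27  ] [ 179.9   44.6 -172.2] [0.5521 0.1732 0.2352] [ 180.    45.  -172.2] [ -7.   5. -20. -27. -24. -54.]
turn [ 0.12 -0.44  0.02] shift0 [ 6.44 37.27 -1.4 ] shift1 [ 6.44 37.27 -1.53] world [-10.64  36.16  -3.47]
```

```bash
python3 -m crank '[[[0,-0.4,0],[0.6,3,-0.1],1],[[0,0,0],[0.6,3.7,-0.1],1],[[0,0,0],[0.6,3.7,-0.1],1],[[0,0,0],[0.6,3.7,-0.1],1],[[0,0,0],[0.6,3.7,-0.1],1],[[0,0,0],[0.6,3.7,-0.2],1],[[0,0,0],[0.6,3.7,-0.2],1],[[0,0,0],[0.6,3.7,-0.2],1]]' && python3 -m crank '[[[0,0,0],[0.6,3.7,-0.2],1],[[0,0,0],[0.6,3,-0.1],1],[[0,0,0],[0.3,1.6,0],1],[[0,0,0],[0,0,0],1],[[0,0,0],[0,0,0],1]]'; python3 tgt.py .15; python3 - <<'E'
from h import *
from plant import r
s=r.get_state();
for n in ("scene","side"):
    c=r.capture(n);np.savez(n+"2.npz",**c)
    if n=="scene": x=cv2.resize(c["color"][100:300,240:440],(400,400))
    else: y=cv2.resize(c["color"][100:300,220:420],(400,400))
cv2.imwrite("pics/up.png",np.hstack([x,y])[:,:,::-1])
E
```

```text
time_s: 11.0
tcp_pos: [0.5957, -0.0134, 0.2838]
eef_rot: [178.1, 41.6, -172.3]
contact_force: [1.9, -0.3, -0.2]
gripper_width: 0.0251
gripper_force: 60.0
time_s: 11.5
tcp_pos: [0.5703, 0.0613, 0.2925]
eef_rot: [177.6, 40.4, -172.2]
contact_force: [0.0, -0.6, -2.3]
gripper_width: 0.025
gripper_force: 60.0
[0.5703 0.0613 0.2925] [ 177.6   40.4 -172.2] [0.5521 0.1732 0.2352] [ 180.    45.  -172.2] [  15.  -10.  -58.   67.   -3. -162.]
turn [ 2.39 -4.59 -0.1 ] shift0 [ 3.93 11.16  4.64] shift1 [ 4.25 11.34  3.85] world [-1.82 11.2  -5.72]
```

View pics/up.png

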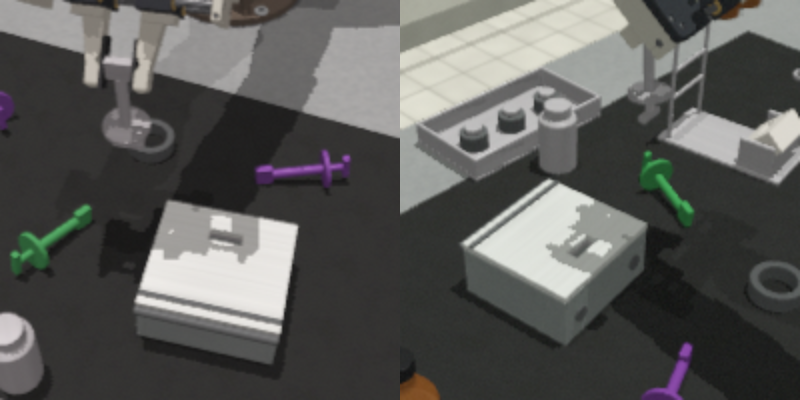

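Joints 3 and 5 are at their limits in this forward tilt. I'll take the tool vertical again, spin it half a turn (the key is symmetric), and tilt it so the wrist sits on the far side.

```bash
python3 -m crank '[[[0,3,0],[0,0,0],1],[[0,6,0],[0,0,0],1],[[0,7.5,0],[0,0,0],1],[[0,7.5,0],[0,0,0],1],[[0,7.5,0],[0,0,0],1],[[0,7.5,0],[0,0,0],1],[[0,2,0],[0,0,0],1],[[0,0,0],[0,0,0],1]]'; python3 - <<'E'
from h import *
from plant import r
s=r.get_state();print(s["joints"].round(1),s["tcp_pos"],s["eef_rot"]);go(s,s["tcp_pos"],[180,0,-172.2])
E
```

```text
time_s: 12.4
tcp_pos: [0.595, 0.0319, 0.3109]
eef_rot: [-179.6, 10.3, -173.3]
contact_force: [-0.9, 0.3, -3.4]
gripper_width: 0.0256
gripper_force: 60.0
[  24.     5.2  -13.9    3.9  -61.2 -108.9] [0.59499354 0.0319224  0.31089048] [-179.58664975   10.3041108  -173.25999368]
turn [-0.51 10.3  -1.09] shift0 [0. 0. 0.] shift1 [0. 0. 0.] world [0. 0. 0.]
```

```bash
python3 -m crank '[[[0,5,0],[0,0,0],1],[[-0.5,5.3,-1],[0,0,0],1],[[0,0,-8],[0,0,0],1],[[0,0,-8],[0,0,0],1],[[0,0,-8],[0,0,0],1],[[0,0,-8],[0,0,0],1],[[0,0,-8],[0,0,0],1],[[0,0,-8],[0,0,0],1]]' && python3 -m crank '[[[0,0,-8],[0,0,0],1],[[0,0,-8],[0,0,0],1],[[0,0,-8],[0,0,0],1],[[0,0,-8],[0,0,0],1],[[0,0,-8],[0,0,0],1],[[0,0,-8],[0,0,0],1],[[0,0,-8],[0,0,0],1],[[0,0,-8],[0,0,0],1]]' && python3 -m crank '[[[0,0,-8],[0,0,0],1],[[0,0,-8],[0,0,0],1],[[0,0,-8],[0,0,0],1],[[0,0,-8],[0,0,0],1],[[0,0,-8],[0,0,0],1],[[0,0,-8],[0,0,0],1],[[0,0,-8],[0,0,0],1],[[0,0,-8],[0,0,0],1]]'; sed -i 's/yaw-180\]/yaw]/' tgt.py; python3 tgt.py .15
```

```text
time_s: 13.2
tcp_pos: [0.5927, 0.0313, 0.3116]
eef_rot: [-179.9, 0.1, -123.9]
contact_force: [-0.1, -0.3, -1.3]
gripper_width: 0.0254
gripper_force: 60.0
time_s: 14.0
tcp_pos: [0.5927, 0.0313, 0.3116]
eef_rot: [-179.8, -0.0, -59.9]
contact_force: [-0.1, -0.4, -1.7]
gripper_width: 0.025
gripper_force: 60.0
time_s: 14.8
tcp_pos: [0.5926, 0.0313, 0.3116]
eef_rot: [-180.0, -0.2, 4.1]
contact_force: [-0.3, 0.3, -2.0]
gripper_width: 0.0249
gripper_force: 60.0
[0.5926 0.0313 0.3116] [-180.    -0.2    4.1] [0.5605 0.1744 0.2352] [180.   45.    7.8] [ 22.  11.  -5.   0. -74.  72.]
turn [ -1.51 -45.14  -3.54] shift0 [ -2.21 -14.49   7.64] shift1 [  4.52 -14.61   6.27] world [-3.21 14.31 -7.63]
```

```bash
python3 -m crank '[[[0,0,-3.7],[0,0,0],1],[[0,-7.5,0],[0,0,0],1],[[0,-7.5,0],[0,0,0],1],[[0,-7.5,0],[0,0,0],1],[[0,-7.5,0],[0,0,0],1],[[0,-7.5,0],[0,0,0],1],[[0,-7.5,0],[0,0,0],1],[[0,0,0],[0,0,0],1]]' && python3 tgt.py .15 && python3 -m crank '[[[0,0,0],[1,-3.6,1.3],1],[[0,0,0],[1,-3.6,1.3],1],[[0,0,0],[1,-3.6,1.3],1],[[0,0,0],[1,-3,1.3],1],[[0,0,0],[0,0,0],1],[[0,0,0],[0,0,0],1]]'; python3 tgt.py .15
```

```text
time_s: 15.6
tcp_pos: [0.5934, 0.032, 0.3044]
eef_rot: [180.0, 45.7, 7.3]
contact_force: [-0.6, 0.1, -5.1]
gripper_width: 0.0252
gripper_force: 60.0
[0.5934 0.032  0.3044] [180.   45.7   7.3] [0.5605 0.1744 0.2352] [180.   45.    7.8] [  17.   39.   27.   -9. -124.   78.]
turn [-0.28  0.74 -0.32] shift0 [  3.94 -14.55   5.85] shift1 [  3.95 -14.55   5.83] world [-3.29 14.24 -6.91]
time_s: 16.2
tcp_pos: [0.5666, 0.1681, 0.2475]
eef_rot: [-180.0, 44.7, 7.6]
contact_force: [0.1, -0.7, -0.4]
gripper_width: 0.0252
gripper_force: 60.0
[0.5666 0.1681 0.2475] [-180.    44.7    7.6] [0.5605 0.1744 0.2352] [180.   45.    7.8] [  27.   39.   25.  -15. -118.   69.]
turn [-0.2  -0.29 -0.17] shift0 [ 0.49 -0.7   1.24] shift1 [ 0.5  -0.71  1.23] world [-0.61  0.63 -1.23]
```

```bash
python3 -m crank '[[[-0.2,-0.3,-0.2],[0.5,-0.7,1.2],1],[[0,0,0],[0,0,0],1],[[0,0,0],[0,0,0],1],[[0,0,0],[0,0,0],1]]'; python3 tgt.py .15; python3 - <<'E'
from h import *
from plant import r
for n in ("scene","side"):
    c=r.capture(n);np.savez(n+"3.npz",**c)
    if n=="scene": x=cv2.resize(c["color"][100:300,240:440],(400,400))
    else: y=cv2.resize(c["color"][100:300,220:420],(400,400))
cv2.imwrite("pics/up2.png",np.hstack([x,y])[:,:,::-1])
E
```

```text
time_s: 16.6
tcp_pos: [0.5614, 0.1736, 0.2353]
eef_rot: [-179.9, 45.1, 7.8]
contact_force: [0.6, 0.3, -2.2]
gripper_width: 0.0253
gripper_force: 60.0
[0.5614 0.1736 0.2353] [-179.9   45.1    7.8] [0.5605 0.1744 0.2352] [180.   45.    7.8] [  27.   40.   23.  -15. -116.   69.]
turn [-0.09  0.15 -0.01] shift0 [-0.05 -0.09  0.06] shift1 [-0.05 -0.09  0.06] world [-0.09  0.08 -0.01]
```

View pics/up2.png

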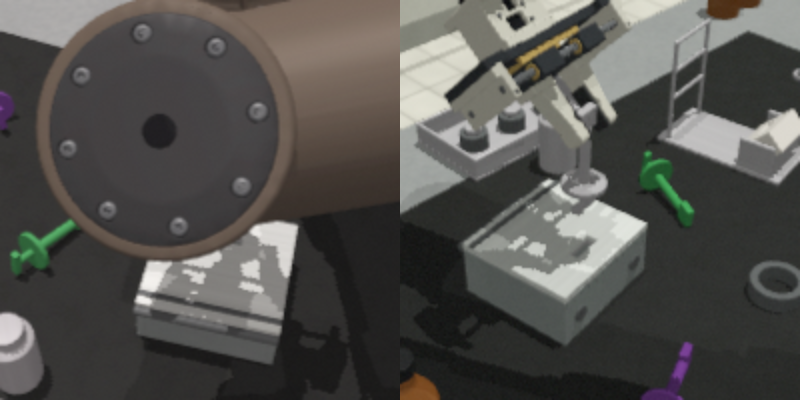

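Scene is blocked by the arm. The side view shows the key upright over the cover, stem at full-image (312,177), collar (311,191), slot (313,222). The wrist camera gives the second view.

```bash
cat > ax.py <<'E'
from h import *
from plant import r
s=r.get_state();w=r.capture("wrist");w=dict(w,p=s["tcp_pos"],e=s["eef_rot"])
c=r.capture("side");o=c["world_from_camera"][:3,3]
ps=R.from_euler("xyz",s["eef_rot"],degrees=True).apply([0,0,.006])+s["tcp_pos"];g=ps
print("grasp pt",g.round(4))
ax=None
cam=R.from_euler("xyz",s["eef_rot"],degrees=True).apply(w["hand_eye"][:3,3])+s["tcp_pos"]
for n,P,o in (("side",cloud(c),o),("wrist",wcloud(w),cam)):
    d=P-g;rr=np.hypot(d[...,0],d[...,1])
    m=(rr<.02)&(d[...,2]<-.02)&(d[...,2]>-.068);q=P[m]
    v=(q.mean(0)-o);v[2]=0;v/=np.linalg.norm(v)
    l=np.array([-v[1],v[0]])  # lateral direction: unbiased
    fit=np.polyfit(q[:,2]-g[2],(q[:,:2]-g[:2])@l,1)
    print(n,len(q),"lateral dir",l.round(2),"slope deg",np.degrees(np.arctan(fit[0])).round(2),"offset at tab/at -81 mm",(fit[1]*1000).round(1),((fit[1]-.081*fit[0])*1000).round(1))
    m=(rr<.035)&(d[...,2]<-.066)&(d[...,2]>-.09);q=P[m]
    if len(q): print("  collar",len(q),"z pct rel g",np.percentile(d[m][:,2],[5,50,95]).round(4),"xy",(q.min(0)+q.max(0))[:2]/2-g[:2], np.ptp(q,0).round(3))
E
python3 ax.py
```

```text
grasp pt [0.5572 0.1732 0.2311]
side 108 lateral dir [0.72 0.69] slope deg -3.58 offset at tab/at -81 mm -6.0 -0.9
  collar 275 z pct rel g [-0.079  -0.0751 -0.0724] xy [-3.14886797e-03  5.96547899e-05] [0.048 0.047 0.015]
wrist 1555 lateral dir [ 0.13 -0.99] slope deg 0.57 offset at tab/at -81 mm -0.4 -1.2
  collar 2968 z pct rel g [-0.0772 -0.0735 -0.0717] xy [-0.00099987  0.00055163] [0.048 0.047 0.014]
```

```bash
cat >> ax.py <<'E'
print("collar plane:")
for n,P in (("side",cloud(c)),("wrist",wcloud(w))):
    d=P-g;rr=np.hypot(d[...,0]+.001,d[...,1])
    q=d[(rr<.021)&(rr>.009)&(d[...,2]<-.067)&(d[...,2]>-.083)]
    A=np.c_[q[:,:2],np.ones(len(q))]
    for _ in range(3):
        k,*_=np.linalg.lstsq(A,q[:,2],rcond=None);e=abs(A@k-q[:,2]);i=e<.003;A=A[i];q=q[i]
    print(n,len(q),"tilt slopes deg (x,y)",np.degrees(np.arctan(k[:2])).round(2),"z0",k[2].round(4),"rms",e.std().round(4))
    # stem from wrist, in-plane tilt
w0=wcloud(w);d=w0-g;rr=np.hypot(d[...,0],d[...,1])
for z in (-.03,-.04,-.05,-.06):
    q=d[(rr<.02)&(abs(d[...,2]-z)<.004)];print(z,len(q),np.median(q,0).round(4),q.min(0).round(3),q.max(0).round(3))
E
python3 ax.py
```

```text
grasp pt [0.5571 0.1733 0.231 ]
side 112 lateral dir [0.72 0.69] slope deg -3.98 offset at tab/at -81 mm -6.5 -0.8
  collar 274 z pct rel g [-0.0793 -0.075  -0.0719] xy [-0.00369846 -0.0010085 ] [0.048 0.047 0.016]
wrist 1556 lateral dir [ 0.13 -0.99] slope deg 0.63 offset at tab/at -81 mm -0.4 -1.2
  collar 2964 z pct rel g [-0.0771 -0.0735 -0.0718] xy [-0.00060714  0.00045196] [0.047 0.048 0.014]
collar plane:
side 140 tilt slopes deg (x,y) [0.21 0.73] z0 -0.0748 rms 0.0005
wrist 1591 tilt slopes deg (x,y) [0.41 0.43] z0 -0.0734 rms 0.0003
-0.03 287 [ 0.0028  0.0013 -0.0299] [-0.002 -0.005 -0.034] [ 0.005  0.006 -0.026]
-0.04 263 [ 0.003   0.0014 -0.0399] [-0.002 -0.005 -0.044] [ 0.005  0.007 -0.036]
-0.05 244 [ 0.003   0.0014 -0.0498] [-0.002 -0.005 -0.054] [ 0.005  0.007 -0.046]
-0.06 220 [ 0.003   0.0015 -0.06  ] [-0.003 -0.005 -0.064] [ 0.005  0.007 -0.056]
```

Key tilt is under 0.6°, and its axis is at (.556,.174), on the slot within 1 mm. Next I lower it.

```bash
python3 -m crank '[[[0,0,0],[1,0,1],1],[[0,0,0],[1,0,1],1],[[0,0,0],[1,0,1],1],[[0,0,0],[0.4,0,0.4],1],[[0,0,0],[0,0,0],1],[[0,0,0],[0,0,0],1]]'; python3 tgt.py .102
```

```text
time_s: 17.5
tcp_pos: [0.5611, 0.1742, 0.187]
eef_rot: [-179.9, 45.2, 7.8]
contact_force: [-0.0, 0.5, -1.0]
gripper_width: 0.0252
gripper_force: 60.0
[0.5611 0.1742 0.187 ] [-179.9   45.2    7.8] [0.5605 0.1744 0.1872] [180.   45.    7.8] [  27.   42.   21.  -15. -112.   70.]
turn [-0.05  0.2   0.02] shift0 [-0.06 -0.03  0.02] shift1 [-0.06 -0.03  0.02] world [-0.06  0.02  0.03]
```

```bash
python3 -m crank '[[[0,0,0],[0.3,0,0.3],1],[[0,0,0],[0.3,0,0.3],1],[[0,0,0],[0.3,0,0.3],1],[[0,0,0],[0.3,0,0.3],1],[[0,0,0],[0,0,0],1]]'
```

```text
time_s: 18.0
tcp_pos: [0.5606, 0.1741, 0.1693]
eef_rot: [-179.9, 45.3, 7.8]
contact_force: [-0.4, -0.6, -1.7]
gripper_width: 0.0253
gripper_force: 60.0
```

```bash
python3 -m crank '[[[0,0,0],[0.3,0,0.3],1],[[0,0,0],[0.3,0,0.3],1],[[0,0,0],[0.3,0,0.3],1],[[0,0,0],[0.1,0,0.1],1],[[0,0,0],[0,0,0],1],[[0,0,0],[0,0,0],1]]'; python3 ax.py | tail -8
```

```text
time_s: 18.6
tcp_pos: [0.5609, 0.1742, 0.156]
eef_rot: [-179.9, 45.2, 7.8]
contact_force: [-0.5, 0.8, -1.5]
gripper_width: 0.0252
gripper_force: 60.0
  collar 6007 z pct rel g [-0.0817 -0.0799 -0.0727] xy [ 0.00109391 -0.00017   ] [0.068 0.07  0.017]
collar plane:
side 132 tilt slopes deg (x,y) [-0.15  0.48] z0 -0.0747 rms 0.0006
wrist 1587 tilt slopes deg (x,y) [0.48 0.29] z0 -0.0734 rms 0.0003
-0.03 291 [ 0.0028  0.0013 -0.0301] [-0.002 -0.005 -0.034] [ 0.005  0.006 -0.026]
-0.04 260 [ 0.0028  0.0014 -0.0398] [-0.002 -0.005 -0.044] [ 0.005  0.007 -0.036]
-0.05 250 [ 0.0029  0.0014 -0.0499] [-0.002 -0.005 -0.054] [ 0.005  0.007 -0.046]
-0.06 228 [ 0.0029  0.0015 -0.0599] [-0.002 -0.005 -0.064] [ 0.005  0.007 -0.056]
```

```bash
python3 -m crank '[[[0,0,0],[0.08,0,0.08],1],[[0,0,0],[0.05,0,0.05],1],[[0,0,0],[0,0,0],1]]'; python3 -m crank '[[[0,0,0],[0.04,0,0.04],1],[[0,0,0],[0,0,0],1]]'
```

```text
time_s: 19.0
tcp_pos: [0.5609, 0.1742, 0.1544]
eef_rot: [-179.9, 45.2, 7.9]
contact_force: [-0.7, 0.6, 1.4]
gripper_width: 0.0253
gripper_force: 60.0
time_s: 19.2
tcp_pos: [0.561, 0.1742, 0.1544]
eef_rot: [-179.9, 45.2, 7.9]
contact_force: [1.3, 1.8, 3.7]
gripper_width: 0.0254
gripper_force: 60.0
```

```bash
python3 -m crank '[[[0,0,0],[0,0,0],-0.2],[[0,0,0],[0,0,0],-0.2],[[0,0,0],[0,0,0],-1],[[0,0,0],[0,0,0],-1],[[0,0,0],[0,0,0],-1],[[0,0,0],[0,0,-2],-1],[[0,0,0],[0,0,-4],-1],[[0,0,0],[0,0,-4],-1]]' && python3 -m crank '[[[0,0,0],[-3,0,-3],-1],[[0,7.5,0],[0,0,0],-1],[[0,7.5,0],[0,0,0],-1],[[0,7.5,0],[0,0,0],-1],[[0,7.5,0],[0,0,0],-1],[[0,7.5,0],[0,0,0],-1],[[0,7.5,0],[0,0,0],-1],[[0,0,0],[0,0,0],-1]]'; python3 - <<'E'
from h import *
from plant import r
s=r.get_state();print(s["joints"].round(0));go(s,[.556,.174,.25],[180,0,7.8])
for n in ("scene","side"):
    c=r.capture(n)
    if n=="scene": x=cv2.resize(c["color"][100:300,240:440],(400,400))
    else: y=cv2.resize(c["color"][100:300,220:420],(400,400))
cv2.imwrite("pics/rel.png",np.hstack([x,y])[:,:,::-1])
P=cloud(c);d=P-np.array([.556,.174,0]);q=d[(np.hypot(d[...,0],d[...,1])<.03)&(d[...,2]>.073)]
q2=q[q[:,2]>.085]
for z in (.09,.11,.13,.15,.16): k=q[abs(q[:,2]-z)<.01]; print(z,len(k),k.mean(0).round(4) if len(k) else "")
E
```

```text
time_s: 20.0
tcp_pos: [0.6315, 0.1837, 0.225]
eef_rot: [-179.9, 45.2, 7.8]
contact_force: [1.0, 0.7, 0.8]
gripper_width: 0.0834
gripper_force: 0.0
time_s: 20.8
tcp_pos: [0.6277, 0.1825, 0.2674]
eef_rot: [-179.9, -0.0, 7.8]
contact_force: [0.1, -0.3, 0.4]
gripper_width: 0.0876
gripper_force: 0.0
[ 33.  18.  -1.  -0. -71.  65.]
turn [-0.11 -0.03  0.05] shift0 [-7.22 -0.13  1.74] shift1 [-7.22 -0.13  1.74] world [-7.17 -0.85 -1.74]
0.09 45 [-0.0056  0.0012  0.0894]
0.11 46 [-0.0054  0.0015  0.11  ]
0.13 40 [-0.0058  0.0013  0.1295]
0.15 81 [-0.0064  0.0028  0.1504]
0.16 73 [-0.0051  0.0015  0.1578]
```

View pics/rel.png

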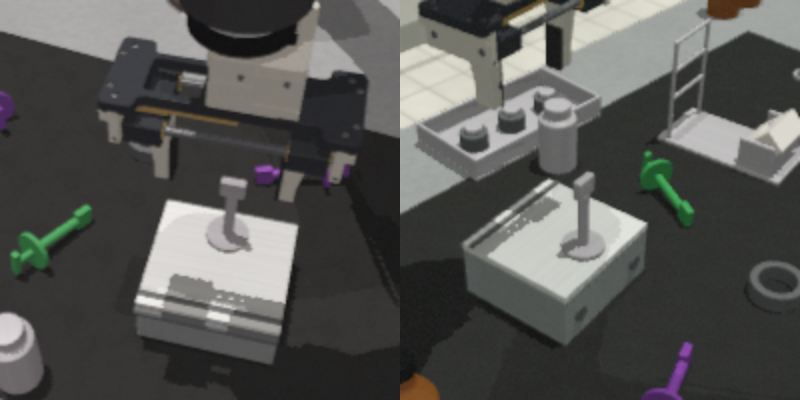

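The key stands upright in the slot with its collar flat on the cover (side crop (585,243)). I'll regrasp it from above.

```bash
python3 -m crank '[[[0,0,0],[-3.6,0,0],-1],[[0,0,0],[-3.6,-0.1,0],-1],[[0,0,0],[0,0,0],-1],[[0,0,0],[0,0,4],-1],[[0,0,0],[0,0,4],-1],[[0,0,0],[0,0,2.5],-1],[[0,0,0],[0,0,0],-1]]'; python3 - <<'E'
from h import *
from plant import r
s=r.get_state();go(s,[.556,.174,.158],[180,0,7.8])
E
```

```text
time_s: 21.6
tcp_pos: [0.5586, 0.1743, 0.1575]
eef_rot: [179.9, 0.6, 7.7]
contact_force: [0.2, 0.4, -0.3]
gripper_width: 0.0876
gripper_force: 0.0
turn [ 0.1   0.63 -0.1 ] shift0 [-0.26 -0.01 -0.05] shift1 [-0.26 -0.01 -0.05] world [-0.26 -0.03  0.05]
```

```bash
python3 -m crank '[[[0.1,0.6,0],[-0.26,0,0],-1],[[0,0,0],[0,0,0],0.2],[[0,0,0],[0,0,0],1],[[0,0,0],[0,0,0],1],[[0,0,0],[0,0,0],1],[[0,0,0],[0,0,0],1],[[0,0,0],[0,0,0],1],[[0,0,0],[0,0,0],1]]' 25 && python3 -m crank '[[[0,0,0],[0,0,0],1],[[0,0,0],[0,0,0],1],[[0,0,0],[0,0,0],1],[[0,0,0],[0,0,0],1],[[0,0,0],[0,0,0],1]]'; python3 - <<'E'
from h import *
from plant import r
s=r.get_state();go(s,[.556,.174,.158],[180,0,7.8])
E
```

```text
time_s: 22.4
tcp_pos: [0.5569, 0.1747, 0.1617]
eef_rot: [-179.8, -0.4, 7.8]
contact_force: [-0.4, -0.2, -0.5]
gripper_width: 0.0374
gripper_force: 0.0
time_s: 22.9
tcp_pos: [0.5568, 0.1747, 0.1616]
eef_rot: [-179.8, -0.4, 7.8]
contact_force: [0.4, -0.3, -0.7]
gripper_width: 0.026
gripper_force: 25.0
turn [-0.17 -0.41 -0.03] shift0 [-0.09  0.05  0.36] shift1 [-0.09  0.05  0.36] world [-0.08 -0.07 -0.36]
```

Gripped at 26 mm. Now the quarter turn, watching the force halfway.

```bash
python3 -m crank '[[[0,0,5],[0,0,0],1],[[0,0,5],[0,0,0],1],[[0,0,5],[0,0,0],1],[[0,0,0],[0,0,0],1]]' && python3 -m crank '[[[0,0,7.5],[0,0,0],1],[[0,0,7.5],[0,0,0],1],[[0,0,7.5],[0,0,0],1],[[0,0,7.5],[0,0,0],1],[[0,0,7.5],[0,0,0],1],[[0,0,0],[0,0,0],1]]' && python3 -m crank '[[[0,0,7.5],[0,0,0],1],[[0,0,7.5],[0,0,0],1],[[0,0,7.5],[0,0,0],1],[[0,0,7.5],[0,0,0],1],[[0,0,7.5],[0,0,0],1],[[0,0,0],[0,0,0],1],[[0,0,0],[0,0,0],1]]'
```

```text
time_s: 23.3
tcp_pos: [0.5568, 0.1748, 0.1616]
eef_rot: [-179.7, -0.3, -7.3]
contact_force: [0.6, -0.2, -0.7]
gripper_width: 0.0258
gripper_force: 25.0
time_s: 23.9
tcp_pos: [0.5569, 0.1746, 0.1616]
eef_rot: [-179.6, -0.1, -44.7]
contact_force: [-0.2, -0.3, -0.8]
gripper_width: 0.0259
gripper_force: 25.0
time_s: 24.6
tcp_pos: [0.5568, 0.1747, 0.1616]
eef_rot: [-179.6, 0.2, -81.8]
contact_force: [-0.6, -0.4, -0.6]
gripper_width: 0.0256
gripper_force: 25.0
```

```bash
python3 -m crank '[[[0,0,0],[0,0,0],0],[[0,0,0],[0,0,0],-0.2],[[0,0,0],[0,0,0],-1],[[0,0,0],[0,0,0],-1],[[0,0,0],[0,0,0],-1],[[0,0,0],[0,0,-2],-1],[[0,0,0],[0,0,-4],-1],[[0,0,0],[0,0,-4],-1]]' && python3 -m crank '[[[0,0,0],[0,4,-2],-1],[[0,0,0],[0,4,0],-1],[[0,0,0],[0,2,0],-1],[[0,0,0],[0,0,0],-1],[[0,0,0],[0,0,0],-1]]'; python3 - <<'E'
from h import *
from plant import r
ims=[]
for n,(y,x) in (("scene",(100,240)),("side",(100,220))):
    c=r.capture(n);ims.append(cv2.resize(c["color"][y:y+200,x:x+200],(400,400)))
    P=cloud(c);d=P-np.array([.556,.174,0]);rr=np.hypot(d[...,0],d[...,1])
    q=d[(rr<.021)&(rr>.009)&(d[...,2]>.073)&(d[...,2]<.08)];A=np.c_[q[:,:2],np.ones(len(q))]
    if len(q)>10:
        k=np.linalg.lstsq(A,q[:,2],rcond=None)[0];print(n,len(q),"collar tilt",np.degrees(k[:2]).round(2),"z",k[2].round(4))
    t=d[(rr<.03)&(d[...,2]>.143)&(d[...,2]<.168)]; print(" tab",cv2.minAreaRect(t[:,:2].astype(np.float32)*1000) if len(t) else "", t[:,2].max() if len(t) else "")
    m=(abs(P[...,2]-.07)<.01)&(P[...,0]>.50)&(P[...,0]<.66)&(P[...,1]>.11)&(P[...,1]<.25)&(rr>.04)
    q=P[m];A=np.c_[q[:,:2],np.ones(len(q))];k=np.linalg.lstsq(A,q[:,2],rcond=None)[0];print(" cover tilt",np.degrees(k[:2]).round(2),np.median(q[:,2]).round(4))
cv2.imwrite("pics/end.png",np.hstack(ims)[:,:,::-1])
E
```

```text
time_s: 25.4
tcp_pos: [0.5558, 0.174, 0.2622]
eef_rot: [-179.7, 0.1, -82.2]
contact_force: [1.8, 1.5, -0.7]
gripper_width: 0.0837
gripper_force: 0.0
time_s: 25.9
tcp_pos: [0.4571, 0.1609, 0.2815]
eef_rot: [-179.5, 0.2, -82.2]
contact_force: [0.4, -0.7, 0.9]
gripper_width: 0.0879
gripper_force: 0.0
scene 156 collar tilt [-0.14  0.2 ] z 0.0763
 tab ((0.2718696594238281, 3.9603374004364014), (26.601999282836914, 9.963586807250977), 7.6556267738342285) 0.16412065766007278
 cover tilt [ 0.08 -0.15] 0.0703
side 141 collar tilt [-0.58  0.28] z 0.0752
 tab ((-2.0298519134521484, 1.7975435256958008), (25.61247444152832, 12.372028350830078), 10.46141529083252) 0.16232884295362926
 cover tilt [ 0.9  -0.13] 0.0692
```

View pics/end.png

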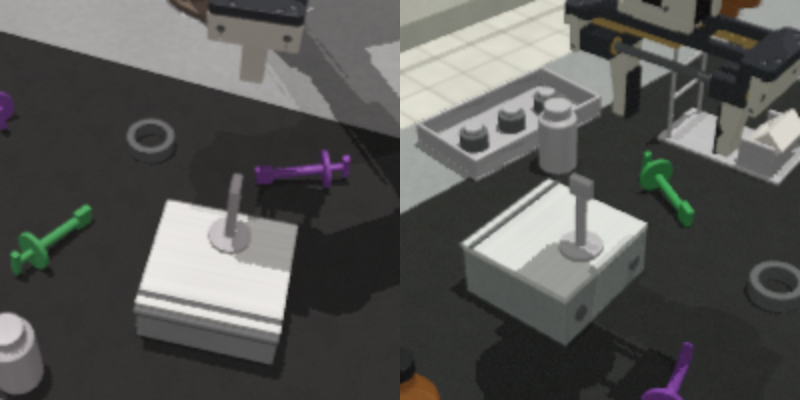

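The tab now lies along the housing's x axis (7.7°), the collar is flat, and the cover is shut. The gripper is clear and the bystanders haven't moved.

```bash
python3 -c "
from plant import r
print(r.close_job())"
```

```text
the job is handed in; nothing more can be done
None
```

The cover is shut and the steel T-key stands upright in its slot, collar flat and turned a quarter turn to lock it; the key is released, the ring nut, cell and bottle were left alone, and the job was handed in at about 26 s.

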